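Index the tool carousel and set a cutter up for measuring

TASK

Turn the tool carousel (there is a black bar on its hub for this) until the red tool's pocket lines up with the yellow pointer on the base, which faces the robot. Then draw the red tool out of its slanted pocket, leaving the carousel where it is, and gently stand the tool upright, cutter up, in the middle of the round steel pad of the blue measuring stand, and let go. Do not drop the tool, and leave the other tools in their pockets and the wrench where it lies.

Things in the scene. Friction and masses are not known exactly. Their poses are not given: they have to be found in the camera images.
- base: Fixed round white base of the carousel, 190 mm diameter, 30 mm high, with a yellow pointer lying on the table, reaching out to 150 mm from the centre along the base's -x (the side facing the robot). Origin on the carousel's axis at the table; z up. It may stand left or right of the measuring stand, turned by up to 15 degrees.
- carousel (a joint): Turn of the carousel about the vertical axis through the base's origin since the start (always 0 then), rad, growing counter-clockwise from above. It can turn a full turn either way; friction 0.3 N m; it stays where left. A steel disc 200 mm across, top at 45 mm, with five cups 72 degrees apart: counter-clockwise from above red, blue, black, empty, white.
- hub_bar (a point): Centre of the black bar on the hub, on the carousel's axis, 170 mm above the table; gripped from above to turn it. 64 mm long along this point's x axis (the red pocket lies to -x), 14 mm wide, 32 mm high. The tools around lean away, reach no higher than 160 mm and leave a circle of 75 mm radius clear above 130 mm.
- red_tool_center (a point): Collet chuck (tool holder) with a red grip sleeve; steel shank 30 mm diameter x 42 mm at the foot, then the red sleeve, 36 mm diameter x 44 mm, to hold it by, then a 12 mm diameter cutter 18 mm long on top; 104 mm tall in all, 0.3 to 0.52 kg. This point is on its axis, half-way up (52 mm from the foot); its z axis runs from foot to cutter. Seated, its cup's rim comes 36 mm up from the foot.
- red_pocket (a point): Point on the turning carousel where the centre (half-way-up point) of the red tool lies while it sits in its pocket; it turns with the carousel. 92 mm from the carousel's axis, 109 mm above the table. The square cups all lean 25 degrees outward: 33 mm wide inside, 36 mm deep, walls 4 mm, open at the top. A chuck stands loose in its cup (about 3 degrees of play) and comes out along its own axis.
- pad (a point): Centre of the top of the round steel pad, 70 mm diameter, 35 mm above the table, on the blue foot plate (190 x 110 x 20 mm) of the fixed measuring stand. Its x axis points to the stand's column, 26 mm thick, 240 mm tall, 105 mm from the pad's centre, with a 40 mm wide clamp 175 to 205 mm up and a white dial out to +y. Nothing is above the pad.
- wrench: Loose wrench, 150 mm long, lying on the table between the robot and the work; leave it alone. Origin at its underside, its length along x.
- blue_tool_center (a point): Like the red tool but with a blue sleeve and a 10 mm cutter, in its own pocket; leave it there. Point half-way up its axis.
- blue_pocket (a point): Point on the turning carousel where the centre (half-way-up point) of the blue tool lies while it sits in its pocket; it turns with the carousel.
- black_tool_center (a point): Like the red tool but with a black sleeve and a 12 mm cutter, in its own pocket; leave it there. Point half-way up its axis.
- black_pocket (a point): Point on the turning carousel where the centre (half-way-up point) of the black tool lies while it sits in its pocket; it turns with the carousel.
- white_tool_center (a point): Like the red tool but with a white sleeve and a 8 mm cutter, in its own pocket; leave it there. Point half-way up its axis.
- white_pocket (a point): Point on the turning carousel where the centre (half-way-up point) of the white tool lies while it sits in its pocket; it turns with the carousel.
Not all that is in view belongs to the job. Of the things that look like the part that bears blue_tool_center, the middle-sized one is meant.

How it is judged:
By the outcome, as a careful person would: the job done as asked, in the order asked, and still so for the second after the job is handed in, with the robot touching nothing.
It also fails if it takes over 61 s, if anything falls off the work surface, if the arm or the gripper's body presses on something with over 40 N, if the wrist force passes 120 N, or if a joint passes its speed limit or range.

ROBOT

A 6-joint arm with a two-finger parallel gripper is mounted at the origin on the work surface. World frame = base frame: x ahead of the robot, y to its left, z up, the work surface at z = 0. Lengths are in m, angles in rad, forces in N, time in s.
With the tool pointing down it reaches from about 0.15 to 0.775 m from the base axis. Payload 6.1 kg.
Tool frame: the origin (TCP) lies at the very end of the fingers, on their centre line; the grasp point (between the pads) lies 19 mm behind it; z points along the fingers, y is the line along which they close (so a half turn about z gives the same grasp; the last joint's range is limited). The gripper opens to 85 mm and grips with 20 to 120 N. Pads are 22 mm wide; open, the fingers measure 114 mm over their backs; the gripper's body (76 mm by 85 mm) begins 54 mm behind the grasp point. The pads swing forward as they close: fully open they stand 13 mm farther back than shut.
Start: joints at [1.287, 0.126, -0.04, 1.405, 0, 1.571], TCP at [0.147, 0.504, 0.231] pointing down, gripper open.
Joint ranges: [-2.72, 2.72], [-0.95, 1.95], [-1.27, 1.35], [-1.78, 2.02], [-1.46, 1.47], [-3.14, 3.14]. Speed limits (rad/s): [2.39, 2.39, 3.01, 3.14, 3.14, 3.14].

INTERFACE

Orientations are given as [roll, pitch, yaw] about the fixed x, y, z axes, in that order (R = Rz(yaw) Ry(pitch) Rx(roll)).
In Python, from rig import env, vision gives the robot as it stands. The module is installed in compiled form; this text tells all that it offers.
- The arm moves only by the tool apply_moves, never from a script. Its argument "deltas" is a list of rows, each a list of 7 numbers: the shift along the tool's x, y, z in mm, then the turn, a rotation vector about the tool's x, y, z in rad, then the opening, from 0 (shut) to 1 (fully open). In form: [[dx, dy, dz, wx, wy, wz, claw], ...]. A call has exactly 10 rows; each row shifts and turns the commanded pose from where the row before left it, along the tool's axes as they then stand; what a row does not reach is not made up. A row lasts 1/10 s, in which the tool goes at most 50 mm and 8.59 degrees, less where a joint would pass 70% of its speed; a pose out of reach is approached as far as the arm can. A call with a gripper value outside its range is refused whole. The fingers move at their own pace and stop on an object; "grip_force" is the grip in N (left out, the last holds). Time passes only in rows, so rows that do not move let the fingers close, or fill a call up. It gives the time, the measured TCP pose, the force, the opening and the grip force at its end, in the units of the state.
- env.sense(): the state, without advancing time (a new reading comes with each control period).
- vision.read_camera(name): name is "side" or "top"; returns a dict with "color" (400x640x3 uint8, red, green, blue), "z_map" (400x640 float32, m along the optical axis (not along the pixel's ray), 0 where there is no reading), "fx", "fy", "cx", "cy" (pixels), "dist_coeffs" ([k1, k2, p1, p2, k3] as OpenCV has them; the pictures are not rectified), "R" (3x3) and "t" (3): a world point X has camera coordinates R X + t. Camera axes: x right, y down, z forward; pixel columns grow to the right and rows downward; lengths in m; the calibration is good to about 2 mm. A picture is of the moment at which its call begins.
- env.close_job(): hands the job in; it is judged then, once.
Trained networks look in the newest picture that a camera, given by its name, has taken for a name from the list of things; names that differ only in an ending like _2 or _b are one class to them, and where a whole thing is asked for, a point or a joint stands for the part that bears it (a point fixed in the world has none). Each returns a list of dicts, best first, with "score" (0 to 1); they miss things now and then, are a little off and sometimes report something else, mostly with a low value. They report only what shows in the picture. A call takes as long as a camera call. They do not tell look-alikes from the thing itself.
- vision.cut_out(camera, target): "pixels" (400x640 bool, what is visible of it) and "extent" ([left, top, width, height] in pixels, round what is visible of it).
The state is a dict: "clock": time; "joint_positions": joint angles; "qvel": joint speeds; "effort": joint torques, N m; "ee_pos": TCP position; "orientation": TCP orientation; "wrist_force": force on the tool from outside, world axes, zero at the start; "torque": the same for the moment, N m; "opening": opening from 0.0 (shut) to 1.0 (fully open); "grip_force": force on a finger pad.
Only numpy, scipy, OpenCV 4.12 (cv2) and the standard library are available. Lean on these libraries where they do the work, as an engineer would, in place of code of your own. Each camera call takes 0.05 s, during which the arm holds its last target. There are 200 camera calls.

## Working session

There is one attempt and no reset: what is moved stays moved. The work goes in short steps, Python scripts to look and compute and a tool call to move; the robot and the scene stay as the last step left them, time stands still between calls to the robot, and variables do not carry over. Pictures are saved under pics/ and viewed, at most 10 in all, crops included, and the job is handed in when it is done.

Besides the shell and the picture viewer there is one more tool, called after "Call:" by a JSON object that holds its "name" and its "arguments". apply_moves: Moves the arm, as the interface text tells. Its arguments: {"type":"object","properties":{"deltas":{"type":"array","items":{"type":"array","items":{"type":"number"}}},"grip_force":{"type":"number"}},"required":["deltas"]}

```bash
mkdir -p pics; cat > h.py <<'E'
import numpy as np, cv2
from scipy.spatial.transform import Rotation as Rot
from rig import env, vision
def pts(c,mask=None):
    z=c["z_map"]; m=(z>0) if mask is None else (mask&(z>0))
    v,u=np.nonzero(m)
    K=np.array([[c["fx"],0,c["cx"]],[0,c["fy"],c["cy"]],[0,0,1.]])
    n=cv2.undistortPoints(np.stack([u,v],1).astype(float)[:,None],K,np.array(c["dist_coeffs"],float))[:,0]
    d=z[v,u]; P=np.c_[n*d[:,None],d]
    return (P-np.array(c["t"]))@np.array(c["R"]),u,v
def proj(c,X):
    K=np.array([[c["fx"],0,c["cx"]],[0,c["fy"],c["cy"]],[0,0,1.]])
    return cv2.projectPoints(np.array(X,float).reshape(-1,3),cv2.Rodrigues(np.array(c["R"]))[0],np.array(c["t"],float),K,np.array(c["dist_coeffs"],float))[0][:,0]
E
python3 - <<'E'
from h import *
s=env.sense(); print(s)
ims=[]
for n in("top","side"):
    c=vision.read_camera(n); np.save(f"{n}.npy",c,allow_pickle=True); ims.append(c["color"][:,:,::-1])
    for t in ["base","carousel","hub_bar","red_tool_center","blue_tool_center","black_tool_center","white_tool_center","wrench","pad"]:
        try: r=vision.cut_out(n,t)
        except Exception as e: print(t,e); continue
        for d in r[:4]:
            P,u,v=pts(c,d["pixels"])
            print(n,t,round(d["score"],2),d["extent"],np.round(np.median(P,0),3) if len(P) else None, np.round(np.percentile(P[:,2],98),3) if len(P) else None)
for n,i in zip(("top","side"),ims): cv2.imwrite(f"pics/{n}0.png",i)
E
```

```text
{'clock': 0.0, 'joint_positions': array([ 1.28700434e+00,  1.26360026e-01, -4.06015009e-02,  1.40540815e+00,
       -7.85415328e-06,  1.57077349e+00]), 'qvel': array([ 1.02195852e-03,  1.73581309e-03,  1.63130534e-05, -1.03562447e-03,
       -1.85350124e-04,  1.78814305e-04]), 'effort': array([-1.13702514e-03, -4.35911715e+01,  3.52923882e+01,  1.73961336e-02,
       -2.13095386e-04, -7.02661950e-06]), 'ee_pos': array([0.14688618, 0.50360543, 0.23054193]), 'orientation': array([-3.14001930e+00,  7.81820851e-06,  2.85782352e+00]), 'wrist_force': array([ 0.00630548,  0.7127554 , -0.66629389]), 'torque': array([ 0.05118193,  0.01097274, -0.05013561]), 'grip_force': 0.0, 'opening': 0.9988140822184919}
top base 0.72 [268.2, 217.0, 12.0, 21.4] [0.55  0.214 0.012] 0.017
top carousel 0.65 [231.8, 133.6, 92.5, 85.2] [0.657 0.193 0.048] 0.186
top hub_bar 0.72 [230.9, 130.9, 93.1, 89.0] [0.658 0.193 0.048] 0.186
top hub_bar 0.44 [402.7, 107.6, 79.1, 111.3] [ 0.7   -0.183  0.022] 0.24
top red_tool_center 0.65 [303.8, 132.1, 24.2, 26.9] [0.724 0.115 0.135] 0.156
top blue_tool_center 0.7 [255.3, 1
[... 869 characters left out ...]
ide red_tool_center 0.59 [258.1, 184.6, 14.4, 28.2] [0.728 0.124 0.131] 0.154
side blue_tool_center 0.95 [359.2, 236.5, 28.4, 41.2] [0.405 0.187 0.04 ] 0.049
side blue_tool_center 0.86 [229.6, 217.5, 25.2, 22.5] [0.757 0.234 0.13 ] 0.154
side blue_tool_center 0.64 [234.9, 302.0, 16.1, 29.6] [0.694 0.431 0.022] 0.029
side blue_tool_center 0.42 [257.7, 244.6, 21.2, 16.3] [0.661 0.304 0.136] 0.156
side black_tool_center 0.54 [257.4, 244.9, 21.0, 17.2] [0.661 0.304 0.136] 0.156
side white_tool_center 0.74 [296.9, 191.5, 16.1, 28.5] [0.61  0.122 0.128] 0.15
side wrench 0.53 [357.2, 198.9, 44.2, 26.4] [ 0.415 -0.008  0.007] 0.012
side pad 0.67 [272.4, 93.7, 71.2, 88.1] [ 0.718 -0.179  0.024] 0.235
```

```bash
python3 - <<'E'
from h import *
T=np.load("top.npy",allow_pickle=True).item();S=np.load("side.npy",allow_pickle=True).item()
a=np.vstack([cv2.resize(c["color"][80:320,150:550,::-1],None,fx=1.25,fy=1.25,interpolation=cv2.INTER_CUBIC) for c in (T,S)]); print(a.shape)
cv2.imwrite("pics/both.png",a)
for n,c in(("top",T),("side",S)):
    P,u,v=pts(c); hsv=cv2.cvtColor(c["color"],cv2.COLOR_RGB2HSV)[v,u].astype(int); 
    near=np.hypot(P[:,0]-.66,P[:,1]-.195)<.2
    # bar
    b=(np.hypot(P[:,0]-.66,P[:,1]-.195)<.05)&(P[:,2]>.165)
    r=cv2.minAreaRect(P[b][:,:2].astype(np.float32)); print(n,"bar",b.sum(),P[b].mean(0),P[b][:,2].max(),r)
    y=near&(P[:,2]<.03)&(abs(hsv[:,0]-26)<8)&(hsv[:,1]>120)
    print("yellow",y.sum(),P[y].mean(0),cv2.minAreaRect(P[y][:,:2].astype(np.float32)) if y.sum()>3 else 0)
    d=near&(abs(P[:,2]-.045)<.004)&(np.hypot(P[:,0]-.66,P[:,1]-.195)<.13)
    (cx,cy),rad=cv2.minEnclosingCircle(P[d][:,:2].astype(np.float32)); print("disc",cx,cy,rad)
    # tools: cap tops
    for t,g in dict(red=(.724,.115),blue=(.756,.226),black=(.662,.288),white=(.61,.113)).items():
        k=(np.hypot(P[:,0]-g[0],P[:,1]-g[1])<.035)&(P[:,2]>.11); print(t,k.sum(),P[k].mean(0).round(3),P[k][:,2].max().round(3))
    # pad
    k=(np.hypot(P[:,0]-.68,P[:,1]+.18)<.15)&(abs(P[:,2]-.035)<.005)
    print("pad",k.sum(),cv2.minEnclosingCircle(P[k][:,:2].astype(np.float32)),P[k].mean(0))
    k=(np.hypot(P[:,0]-.68,P[:,1]+.18)<.2)&(P[:,2]>.225); print("col",k.sum(),P[k].mean(0) if k.any() else 0)
    k=(np.hypot(P[:,0]-.68,P[:,1]+.18)<.2)&(abs(P[:,2]-.02)<.004); print("plate",k.sum(),cv2.minAreaRect(P[k][:,:2].astype(np.float32)))
E
```

```text
(600, 500, 3)
top bar 269 [0.66616338 0.19302532 0.18335722] 0.18979128870448586 ((0.6675248146057129, 0.1936519742012024), (0.014938334003090858, 0.06382136046886444), 36.535377502441406)
yellow 177 [0.54922948 0.21449833 0.01240269] ((0.5478972792625427, 0.21494325995445251), (0.02208613231778145, 0.04997825622558594), 78.03318786621094)
disc 0.6680703163146973 0.19379942119121552 0.10055069625377655
red 347 [0.726 0.113 0.136] 0.159
blue 370 [0.76  0.227 0.134] 0.159
black 345 [0.663 0.292 0.135] 0.158
white 312 [0.608 0.111 0.136] 0.158
pad 658 ((0.6812213659286499, -0.17624956369400024), 0.07146339863538742) [ 0.64765118 -0.16984919  0.03541919]
col 165 [ 0.74274884 -0.20535922  0.23861388]
plate 2360 ((0.6790924072265625, -0.18210722506046295), (0.11080089211463928, 0.1920107901096344), 69.72773742675781)
side bar 152 [0.66585399 0.19976995 0.18172201] 0.1901676706527856 ((0.6681925058364868, 0.19476114213466644), (0.014643627218902111, 0.06414492428302765), 38.164649963378906)
yellow 144 [0.5494574  0.21678242 0.01099408] ((0.5484355092048645, 0.2142341285943985), (0.027777012437582016, 0.05192054435610771), 89.36891174316406)
disc 0.6679227948188782 0.1954066902399063 0.1009422242641449
red 214 [0.729 0.119 0.133] 0.159
blue 247 [0.761 0.234 0.133] 0.158
black 202 [0.662 0.304 0.137] 0.158
white 225 [0.609 0.117 0.132] 0.156
pad 274 ((0.6853480339050293, -0.17997881770133972), 0.07602912187576294) [ 0.65392275 -0.16887927  0.03504528]
col 70 [ 0.74348271 -0.20311231  0.2361294 ]
plate 828 ((0.6794399619102478, -0.18015272915363312), (0.11533912271261215, 0.1908869445323944), 69.40327453613281)
```

View pics/both.png

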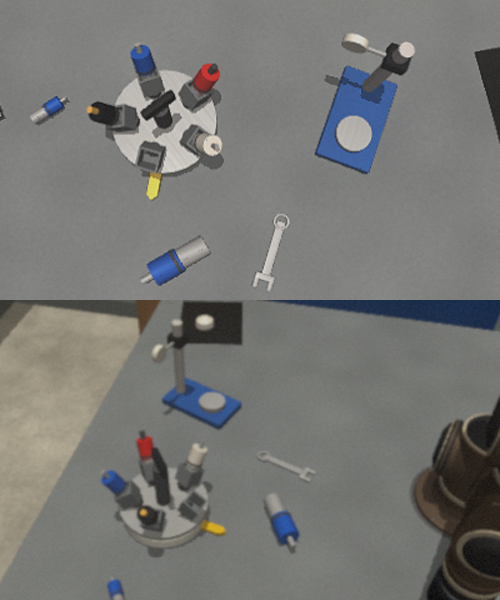

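The first view shows the carousel at left, with the red tool at the far right of the disc and the yellow pointer towards the robot. The stand is at right, with its pad in front. In numbers:

- **Carousel:** centre about (0.668, 0.194).
- **Red tool:** azimuth about -53°. The pointer is at about 170°, so the carousel needs a clockwise turn of about 136°.
- **Pad:** near (0.645, -0.17).

I'll move above the hub first.

Call:
{"name": "apply_moves", "arguments": {"deltas": [[-39,-10,0,0,0,0,1],[-39,-10,0,0,0,0,1],[-39,-10,0,0,0,0,1],[-39,-10,0,0,0,0,1],[-39,-10,0,0,0,0,1],[-39,-10,0,0,0,0,1],[-39,-10,0,0,0,0,1],[-39,-10,0,0,0,0,1],[-39,-10,0,0,0,0,1],[-39,-10,0,0,0,0,1]]}}

```text
clock: 2.0
ee_pos: [0.4948, 0.2977, 0.2314]
orientation: [3.141, 0.0, 2.858]
wrist_force: [0.4, 0.4, 0.6]
opening: 1.003
grip_force: 0.0
```

Call:
{"name": "apply_moves", "arguments": {"deltas": [[-39,-10,0,0,0,0,1],[-39,-10,0,0,0,0,1],[-39,-10,0,0,0,0,1],[-39,-10,0,0,0,0,1],[-39,-10,0,0,0,0,1],[0,0,0,0,0,-0.14,1],[0,0,0,0,0,-0.14,1],[0,0,0,0,0,-0.14,1],[0,0,0,0,0,-0.14,1],[0,0,0,0,0,-0.14,1]]}}

```text
clock: 3.0
ee_pos: [0.6667, 0.1961, 0.231]
orientation: [3.142, -0.0, -2.72]
wrist_force: [-0.7, -0.3, 0.5]
opening: 1.002
grip_force: 0.0
```

```bash
cat >> h.py <<'E'
def goto(pos,z,y):
    "total tool-frame shift (mm) and turn (rotvec) from here to pose with tool z, y axes"
    s=env.sense(); R0=Rot.from_euler('xyz',s["orientation"]).as_matrix()
    z=np.array(z,float);z/=np.linalg.norm(z); y=np.array(y,float); y-=z*(y@z); y/=np.linalg.norm(y)
    R1=np.c_[np.cross(y,z),y,z]
    w=Rot.from_matrix(R0.T@R1).as_rotvec()
    d=np.array(pos)-s["ee_pos"]
    print("t",round(s["clock"],2),"tcp",s["ee_pos"].round(4),"rpy",s["orientation"].round(3),"q",np.rad2deg(s["joint_positions"]).round(0),"F",s["wrist_force"].round(1),"open",round(s["opening"],3),"grip",s["grip_force"])
    print("shift before turn",(R0.T@d*1000).round(1),"turn",w.round(3),"shift after turn",(R1.T@d*1000).round(1))
def dirv(a): a=np.deg2rad(a); return np.array([np.cos(a),np.sin(a),0])
E
python3 - <<'E'
from h import *
goto([.668,.194,.153],[0,0,-1],dirv(216.7))
E
```

```text
t 3.0 tcp [0.6667 0.1961 0.231 ] rpy [ 3.142 -0.    -2.72 ] q [16. 27. 24. 87. -0. -8.] F [-0.7 -0.3  0.5] open 1.002 grip 0.0
shift before turn [-0.3 -2.5 78. ] turn [ 0.    -0.    -1.789] shift after turn [ 2.5  0.2 78. ]
```

Call:
{"name": "apply_moves", "arguments": {"deltas": [[0,-2.5,0,0,0,-0.14,1],[0,0,0,0,0,-0.14,1],[0,0,0,0,0,-0.14,1],[0,0,0,0,0,-0.14,1],[0,0,0,0,0,-0.14,1],[0,0,0,0,0,-0.14,1],[0,0,0,0,0,-0.14,1],[0,0,0,0,0,-0.14,1],[0,0,0,0,0,-0.14,1],[0,0,0,0,0,-0.14,1]]}}

```text
clock: 4.0
ee_pos: [0.6676, 0.1939, 0.2311]
orientation: [3.141, -0.0, -1.32]
wrist_force: [-0.1, 0.2, 0.3]
opening: 0.999
grip_force: 0.0
```

Call:
{"name": "apply_moves", "arguments": {"deltas": [[0,0,0,0,0,-0.14,1],[0,0,0,0,0,-0.14,1],[0,0,0,0,0,-0.11,1],[0,0,15,0,0,0,1],[0,0,15,0,0,0,1],[0,0,15,0,0,0,1],[0,0,15,0,0,0,1],[0,0,10,0,0,0,1],[0,0,8,0,0,0,1],[0,0,0,0,0,0,1]]}}

```text
clock: 5.0
ee_pos: [0.6672, 0.1938, 0.1521]
orientation: [3.14, 0.001, -0.935]
wrist_force: [-0.1, 1.3, -0.1]
opening: 1.003
grip_force: 0.0
```

Call:
{"name": "apply_moves", "arguments": {"deltas": [[0,0,0,0,0,0,0],[0,0,0,0,0,0,0],[0,0,0,0,0,0,0],[0,0,0,0,0,0,0],[0,0,0,0,0,0,0],[0,0,0,0,0,0,0],[0,0,0,0,0,0,0],[0,0,0,0,0,0,0],[0,0,0,0,0,0,0],[0,0,0,0,0,0,0]], "grip_force": 60}}

```text
clock: 6.0
ee_pos: [0.6676, 0.1936, 0.1555]
orientation: [-3.14, -0.001, -0.935]
wrist_force: [-3.3, -2.4, 9.2]
opening: 0.154
grip_force: 63.8
```

```bash
python3 - <<'E'
from h import *
goto([.668,.194,.153],[0,0,-1],dirv(80.2))
E
```

```text
t 6.0 tcp [0.6676 0.1936 0.1555] rpy [-3.14e+00 -1.00e-03 -9.35e-01] q [  16.   26.   14.   77.   -0. -110.] F [-3.3 -2.4  9.2] open 0.154 grip 63.8447803795998
shift before turn [-0.1 -0.6  2.5] turn [-2.000e-03  1.000e-03  2.377e+00] shift after turn [-0.3  0.5  2.5]
```

Call:
{"name": "apply_moves", "arguments": {"deltas": [[0,0,-2,0,0,0,0],[0,0,0,0,0,0.14,0],[0,0,0,0,0,0.14,0],[0,0,0,0,0,0.14,0],[0,0,0,0,0,0.14,0],[0,0,0,0,0,0.14,0],[0,0,0,0,0,0.14,0],[0,0,0,0,0,0.14,0],[0,0,0,0,0,0.14,0],[0,0,0,0,0,0.14,0]]}}

```text
clock: 7.0
ee_pos: [0.6686, 0.1936, 0.1555]
orientation: [-3.14, 0.0, -2.201]
wrist_force: [2.8, -2.6, 0.1]
opening: 0.153
grip_force: 62.5
```

Call:
{"name": "apply_moves", "arguments": {"deltas": [[0,0,0,0,0,0.14,0],[0,0,0,0,0,0.14,0],[0,0,0,0,0,0.14,0],[0,0,0,0,0,0.14,0],[0,0,0,0,0,0.14,0],[0,0,0,0,0,0.14,0],[0,0,0,0,0,0.14,0],[0,0,0,0,0,0.14,0],[0,0,0,0,0,0,0],[0,0,0,0,0,0,0]]}}

```text
clock: 8.0
ee_pos: [0.6689, 0.1927, 0.1555]
orientation: [-3.14, 0.003, 2.966]
wrist_force: [4.5, -4.6, 0.8]
opening: 0.152
grip_force: 62.7
```

```bash
cat > look.py <<'E'
from h import *
import sys
C=np.array([.668,.194])
for n in("top","side"):
    c=vision.read_camera(n); np.save(n+".npy",c,allow_pickle=True)
    P,u,v=pts(c); hsv=cv2.cvtColor(c["color"],cv2.COLOR_RGB2HSV)[v,u].astype(int)
    rel=P[:,:2]-C; r=np.hypot(*rel.T)
    red=((hsv[:,0]<8)|(hsv[:,0]>172))&(hsv[:,1]>130)&(r<.2)&(P[:,2]>.07)
    y=(r<.2)&(P[:,2]<.03)&(abs(hsv[:,0]-26)<8)&(hsv[:,1]>120)
    b=(r<.05)&(P[:,2]>.165)&(P[:,2]<.195)
    f=lambda k:(k.sum(),P[k].mean(0).round(4) if k.any() else 0, np.rad2deg(np.arctan2(*(P[k].mean(0)[:2]-C)[::-1])).round(1) if k.any() else 0)
    print(n,"red",f(red),"yel",f(y),"bar",cv2.minAreaRect(P[b][:,:2].astype(np.float32)) if b.sum()>5 else 0)
    cc=c["color"][80:320,150:550,::-1]; cv2.imwrite(f"pics/{sys.argv[1]}_{n}.png",cv2.resize(cc,None,fx=1.5,fy=1.5))
E
python3 look.py a; python3 -c "
from h import *
goto([.668,.194,.153],[0,0,-1],dirv(80.2))"
```

```text
top red (np.int64(0), 0, 0) yel (np.int64(0), 0, 0) bar 0
side red (np.int64(188), array([0.5676, 0.2204, 0.1321]), np.float64(165.3)) yel (np.int64(147), array([0.5495, 0.217 , 0.0111]), np.float64(169.0)) bar ((0.6552892923355103, 0.20438921451568604), (0.03698788955807686, 0.03383312374353409), 61.70610809326172)
t 8.1 tcp [0.6689 0.1927 0.1555] rpy [-3.140e+00  3.000e-03  2.966e+00] q [16. 27. 14. 77. -0. 26.] F [ 3.4 -3.4 -0.1] open 0.152 grip 62.67674457478279
shift before turn [1.1 1.1 2.5] turn [-0.001  0.003 -0.004] shift after turn [1.1 1.1 2.5]
```

View pics/a_top.png

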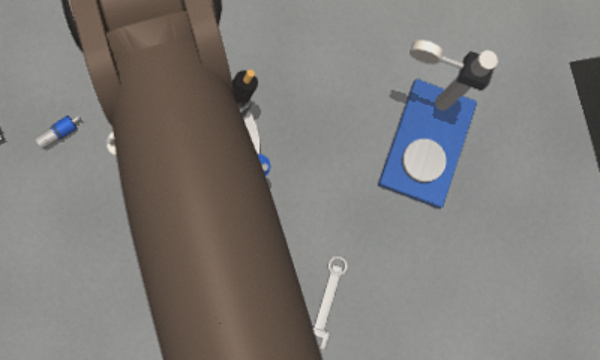

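Call:
{"name": "apply_moves", "arguments": {"deltas": [[0,0,0,0,0,0,1],[0,0,0,0,0,0,1],[0,0,0,0,0,0,1],[0,0,0,0,0,0,1],[0,0,0,0,0,0,1],[0,0,-10,0,0,0,1],[0,0,-20,0,0,0,1],[0,0,-25,0,0,0,1],[0,0,-25,0,0,0,1],[0,0,-10,0,0,0,1]]}}

```text
clock: 9.1
ee_pos: [0.6683, 0.1941, 0.249]
orientation: [3.14, 0.004, 2.968]
wrist_force: [0.8, 0.5, 0.3]
opening: 0.999
grip_force: 0.0
```

Call:
{"name": "apply_moves", "arguments": {"deltas": [[10,-40,0,0,0,0,1],[20,-40,0,0,0,0,1],[20,-40,0,0,0,0,1],[20,-40,0,0,0,0,1],[20,-40,0,0,0,0,1],[20,-30,0,0,0,0,1],[20,-20,0,0,0,0,1],[0,-10,0,0,0,0,1],[0,0,0,0,0,0,1],[0,0,0,0,0,0,1]]}}

```text
clock: 10.1
ee_pos: [0.4953, -0.0395, 0.2452]
orientation: [3.141, 0.0, 2.968]
wrist_force: [-0.2, -1.0, -0.3]
opening: 1.002
grip_force: 0.0
```

```bash
python3 look.py b; python3 -c "
from h import *
goto([.668,.194,.153],[0,0,-1],dirv(80.2))"
```

```text
top red (np.int64(241), array([0.5687, 0.2093, 0.1365]), np.float64(171.3)) yel (np.int64(135), array([0.5444, 0.2141, 0.0119]), np.float64(170.8)) bar ((0.6676173806190491, 0.19357669353485107), (0.014249445870518684, 0.06485222280025482), 79.59664154052734)
side red (np.int64(187), array([0.5675, 0.2201, 0.1325]), np.float64(165.5)) yel (np.int64(145), array([0.5497, 0.2167, 0.0112]), np.float64(169.1)) bar ((0.6688076257705688, 0.19518278539180756), (0.01695902831852436, 0.0662396177649498), 79.93113708496094)
t 10.2 tcp [ 0.4954 -0.0391  0.2449] rpy [ 3.141 -0.     2.969] q [-5.  4. -4. 82.  0.  5.] F [ 0.1 -0.9  0.4] open 1.003 grip 0.0
shift before turn [-130.   259.3   91.9] turn [ 0.    -0.    -0.002] shift after turn [-130.4  259.1   91.9]
```

View pics/b_top.png

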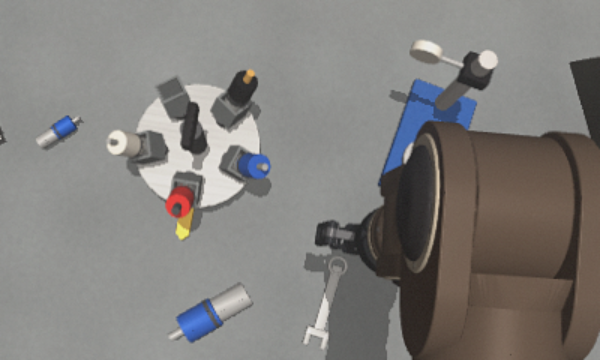

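```bash
cat > plan.py <<'E'
from h import *
from scipy.optimize import least_squares
T,S=[np.load(n+".npy",allow_pickle=True).item() for n in("top","side")]
Q=[]
for c in(T,S):
    P,u,v=pts(c); hsv=cv2.cvtColor(c["color"],cv2.COLOR_RGB2HSV)[v,u].astype(int)
    k=((hsv[:,0]<8)|(hsv[:,0]>172))&(hsv[:,1]>130)&(np.hypot(P[:,0]-.57,P[:,1]-.21)<.05)&(P[:,2]>.09); Q.append(P[k])
a0=np.sin(np.deg2rad(25))*dirv(170)+np.cos(np.deg2rad(25))*np.array([0,0,1]); c0=np.r_[np.array([.668,.194])+.092*dirv(170)[:2],.109]
def f(p,Q):
    a=a0+np.r_[p[2:4],0]; a/=np.linalg.norm(a); d=Q-(c0+np.r_[p[:2],0]); s=d@a
    e=np.linalg.norm(d-np.outer(s,a),axis=1)-.018
    return e[(s<.1)] if 0 else np.where(s<.03,e,0)
for n,q in(("top",Q[0]),("side",Q[1]),("both",np.vstack(Q))):
    r=least_squares(f,np.zeros(4),args=(q,),loss="soft_l1",f_scale=.002); print(n,len(q),r.x.round(4),np.sqrt(2*r.cost/len(q)).round(4))
print(c0,a0)
goto(c0+.09*a0,-a0,dirv(80))
P,u,v=pts(T);
E
python3 plan.py
```

```text
top 241 [-0.0027  0.0003 -0.0498  0.0112] 0.0004
side 187 [-0.0024 -0.001   0.0096  0.0233] 0.0009
both 428 [-0.0029 -0.0005 -0.0284  0.0302] 0.0007
[0.57739769 0.20997563 0.109     ] [-0.41619774  0.07338689  0.90630779]
t 10.2 tcp [ 0.4954 -0.0391  0.2449] rpy [ 3.141 -0.     2.969] q [-5.  4. -4. 82.  0.  5.] F [ 0.1 -0.9  0.4] open 1.003 grip 0.0
shift before turn [  0.  259.5  54.4] turn [ 0.001 -0.437  0.002] shift after turn [ 23.4 259.5  49.1]
```

Call:
{"name": "apply_moves", "arguments": {"deltas": [[0,0,0,0,-0.14,0,0.75],[0,0,0,0,-0.14,0,0.75],[0,0,0,0,-0.14,0,0.75],[3,37,5,0,-0.017,0,0.75],[3,37,5,0,0,0,0.75],[4,37,7,0,0,0,0.75],[4,37,8,0,0,0,0.75],[4,37,8,0,0,0,0.75],[4,37,8,0,0,0,0.75],[4,37,7,0,0,0,0.75]]}}

```text
clock: 11.2
ee_pos: [0.5361, 0.2188, 0.19]
orientation: [-3.141, 0.437, 2.97]
wrist_force: [0.3, 0.1, 0.2]
opening: 0.752
grip_force: 0.0
```

```bash
python3 - <<'E'
from h import *
a0=np.sin(np.deg2rad(25.5))*dirv(170)+np.cos(np.deg2rad(25.5))*np.array([0,0,1]); c=np.array([.5745,.2098,.109])
goto(c-.003*a0,-a0,dirv(80))
E
python3 look.py c
```

```text
t 11.2 tcp [0.5361 0.2188 0.19  ] rpy [-3.141  0.437  2.97 ] q [ 30.  -3. -22.  51. -16.  37.] F [0.3 0.1 0.2] open 0.752 grip 0.0
shift before turn [-1.5 -2.3 93.1] turn [ 0.001 -0.009  0.002] shift after turn [-0.7 -2.2 93.1]
top red (np.int64(244), array([0.5686, 0.2093, 0.1368]), np.float64(171.3)) yel (np.int64(76), array([0.5521, 0.2129, 0.0126]), np.float64(170.7)) bar ((0.6682189106941223, 0.1935422420501709), (0.014257136732339859, 0.06491398066282272), 79.70452117919922)
side red (np.int64(170), array([0.5688, 0.2213, 0.1326]), np.float64(164.6)) yel (np.int64(146), array([0.5494, 0.217 , 0.0114]), np.float64(169.0)) bar ((0.6681475043296814, 0.19449888169765472), (0.017302783206105232, 0.06423705071210861), 80.05554962158203)
```

View pics/c_side.png

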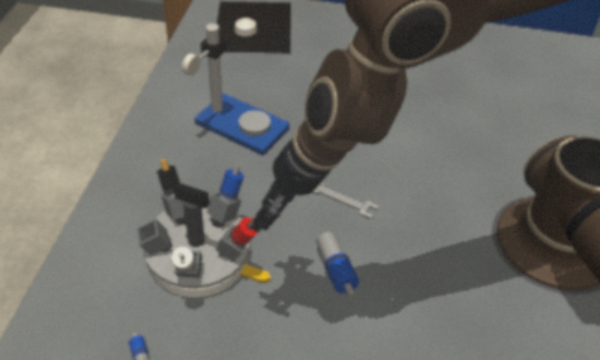

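The gripper is lined up along the red tool's axis at about (245, 230), and nothing is in the way. I'll advance along the axis.

Call:
{"name": "apply_moves", "arguments": {"deltas": [[-1,-2.2,15,0,-0.009,0,0.75],[0,0,15,0,0,0,0.75],[0,0,15,0,0,0,0.75],[0,0,15,0,0,0,0.75],[0,0,12,0,0,0,0.75],[0,0,11,0,0,0,0.75],[0,0,10,0,0,0,0.75],[0,0,0,0,0,0,0.75],[0,0,0,0,0,0,0.6],[0,0,0,0,0,0,0.55]]}}

```text
clock: 12.3
ee_pos: [0.5762, 0.2069, 0.108]
orientation: [3.141, 0.447, 2.968]
wrist_force: [0.8, -0.1, -0.1]
opening: 0.549
grip_force: 0.0
```

Call:
{"name": "apply_moves", "arguments": {"deltas": [[0,0,0,0,0,0,0.5],[0,0,0,0,0,0,0.48],[0,0,0,0,0,0,0.45],[0,0,0,0,0,0,0.42],[0,0,0,0,0,0,0.4],[0,0,0,0,0,0,0.2],[0,0,0,0,0,0,0],[0,0,0,0,0,0,0],[0,0,0,0,0,0,0],[0,0,0,0,0,0,0]], "grip_force": 60}}

```text
clock: 13.3
ee_pos: [0.5763, 0.2073, 0.108]
orientation: [3.14, 0.447, 2.968]
wrist_force: [-2.8, 2.3, 5.4]
opening: 0.407
grip_force: 59.0
```

```bash
python3 - <<'E'
from h import *
a0=np.sin(np.deg2rad(25.5))*dirv(170)+np.cos(np.deg2rad(25.5))*np.array([0,0,1]); c=np.array([.5745,.2098,.109])
goto(c-.003*a0,-a0,dirv(80))
print(env.sense()["torque"])
E
```

```text
t 13.3 tcp [0.5763 0.2073 0.108 ] rpy [3.14  0.447 2.968] q [ 27.   3. -28.  38. -15.  34.] F [-2.8  2.3  5.4] open 0.407 grip 58.96884083747864
shift before turn [1.5 2.1 1.2] turn [0.002 0.002 0.001] shift after turn [1.5 2.1 1.2]
[0.60915919 0.55039322 0.20767115]
```

Call:
{"name": "apply_moves", "arguments": {"deltas": [[0,0,-3,0,0,0,0],[0,0,-5,0,0,0,0],[0,0,-5,0,0,0,0],[0,0,-5,0,0,0,0],[0,0,-5,0,0,0,0],[0,0,-5,0,0,0,0],[0,0,-5,0,0,0,0],[0,0,-5,0,0,0,0],[0,0,-5,0,0,0,0],[0,0,-5,0,0,0,0]], "grip_force": 70}}

```text
clock: 14.3
ee_pos: [0.555, 0.2103, 0.1506]
orientation: [-3.141, 0.445, 2.968]
wrist_force: [-1.0, 1.2, -4.7]
opening: 0.406
grip_force: 70.4
```

Call:
{"name": "apply_moves", "arguments": {"deltas": [[0,0,-10,0,0,0,0],[0,0,-15,0,0,0,0],[0,0,-20,0,0,0,0],[0,0,-20,0,0,0,0],[0,0,-20,0,0,0,0],[0,0,-10,0,0,0,0],[0,0,0,0,0,0,0],[0,0,0,0,0,0,0],[0,0,0,0,0,0,0],[0,0,0,0,0,0,0]]}}

```text
clock: 15.3
ee_pos: [0.515, 0.2171, 0.235]
orientation: [-3.14, 0.445, 2.968]
wrist_force: [0.3, 0.9, -4.4]
opening: 0.408
grip_force: 70.6
```

```bash
python3 look.py d; python3 - <<'E'
from h import *
goto([.647,-.170,.135],[0,0,-1],dirv(80))
c=np.load("top.npy",allow_pickle=True).item()
P,u,v=pts(c); k=(np.hypot(P[:,0]-.647,P[:,1]+.17)<.06)&(abs(P[:,2]-.035)<.004)
p=P[k][:,:2]; print("pad",k.sum(),p.mean(0),np.ptp(p,axis=0))
gray=c["color"][v,u].astype(int); k2=k&(np.ptp(gray,axis=1)<30); p=P[k2]
print(k2.sum(),p.mean(0),np.ptp(p,axis=0),cv2.minEnclosingCircle(p[:,:2].astype(np.float32)))
E
```

```text
top red (np.int64(252), array([0.5129, 0.2182, 0.2671]), np.float64(171.1)) yel (np.int64(118), array([0.5549, 0.2114, 0.0122]), np.float64(171.2)) bar ((0.6678079962730408, 0.19365154206752777), (0.014323994517326355, 0.06442340463399887), 80.11520385742188)
side red (np.int64(37), array([0.5172, 0.2299, 0.2677]), np.float64(166.6)) yel (np.int64(146), array([0.5498, 0.217 , 0.0112]), np.float64(169.0)) bar ((0.6678534746170044, 0.19372688233852386), (0.01896440051496029, 0.06363734602928162), 80.69510650634766)
t 15.4 tcp [0.5151 0.2171 0.2354] rpy [-3.141  0.445  2.968] q [ 32.  -5. -19.  57. -17.  39.] F [-0.7  0.6 -4.6] open 0.401 grip 70.57108283042908
shift before turn [-134.4 -358.4  175.7] turn [-0.001  0.445  0.001] shift after turn [-197.1 -358.4  100.4]
pad 605 [ 0.64559652 -0.16929715] [0.0684981  0.06955033]
596 [ 0.64580295 -0.16911022  0.03552586] [0.0684981  0.06692699 0.00780529] ((0.6470197439193726, -0.1677962839603424), 0.03584998473525047)
```

View pics/d_side.png

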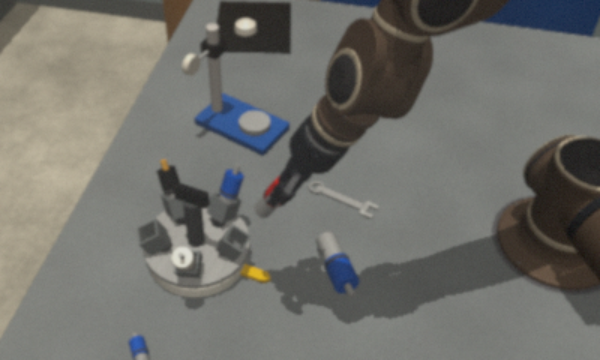

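Call:
{"name": "apply_moves", "arguments": {"deltas": [[0,0,0,0,0.1,0,0],[0,0,0,0,0.12,0,0],[0,0,0,0,0.12,0,0],[0,0,0,0,0.105,0,0],[-10,-20,0,0,0,0,0],[-16,-30,0,0,0,0,0],[-20,-36,0,0,0,0,0],[-20,-36,0,0,0,0,0],[-20,-36,0,0,0,0,0],[-20,-36,0,0,0,0,0]]}}

```text
clock: 16.4
ee_pos: [0.5871, 0.006, 0.2362]
orientation: [-3.141, 0.002, 2.968]
wrist_force: [0.8, 1.1, -5.7]
opening: 0.407
grip_force: 70.9
```

Call:
{"name": "apply_moves", "arguments": {"deltas": [[-20,-36,0,0,0,0,0],[-20,-36,0,0,0,0,0],[-20,-36,0,0,0,0,0],[-16,-30,0,0,0,0,0],[-10,-18,0,0,0,0,0],[-4,-7,10,0,0,0,0],[0,0,20,0,0,0,0],[0,0,20,0,0,0,0],[0,0,20,0,0,0,0],[0,0,10,0,0,0,0]]}}

```text
clock: 17.4
ee_pos: [0.6457, -0.1674, 0.1535]
orientation: [3.141, -0.002, 2.968]
wrist_force: [-0.5, 1.2, -4.9]
opening: 0.406
grip_force: 71.1
```

Call:
{"name": "apply_moves", "arguments": {"deltas": [[0,0,0,0,0,0,0],[0,0,0,0,0,0,0],[0,0,0,0,0,0,0],[0,0,0,0,0,0,0],[0,0,0,0,0,0,0],[0,0,0,0,0,0,0],[0,0,0,0,0,0,0],[0,0,0,0,0,0,0],[0,0,0,0,0,0,0],[0,0,0,0,0,0,0]]}}

```text
clock: 18.4
ee_pos: [0.6466, -0.1681, 0.1564]
orientation: [3.142, 0.001, 2.968]
wrist_force: [0.2, 0.3, -4.7]
opening: 0.402
grip_force: 71.1
```

```bash
cat > e.py <<'E'
from h import *
goto([.6462,-.169,.088],[0,0,-1],dirv(80))
c=vision.read_camera("side"); np.save("side.npy",c,allow_pickle=True)
i=c["color"][80:240,200:400,::-1]; cv2.imwrite("pics/e_side.png",cv2.resize(i,None,fx=3,fy=3,interpolation=cv2.INTER_CUBIC))
e=env.sense()["ee_pos"]
P,u,v=pts(c); col=c["color"][v,u].astype(int); hsv=cv2.cvtColor(c["color"],cv2.COLOR_RGB2HSV)[v,u].astype(int)
k=(np.hypot(P[:,0]-e[0],P[:,1]-e[1])<.03)&(P[:,2]>.045)&(P[:,2]<e[2]+.02)
for z in np.arange(.05,e[2]+.02,.01):
    m=k&(abs(P[:,2]-z)<.005)
    if m.any(): print(round(z,3),m.sum(),P[m].mean(0).round(4),col[m].mean(0).round(0))
E
python3 e.py
```

```text
t 18.4 tcp [ 0.6466 -0.1681  0.1564] rpy [3.142e+00 1.000e-03 2.968e+00] q [-15.  23.   9.  76.   0.  -5.] F [ 0.2  0.3 -4.7] open 0.402 grip 71.07684016227722
shift before turn [ 0.3 -0.9 68.4] turn [0.    0.001 0.001] shift after turn [ 0.2 -0.9 68.4]
0.1 1 [ 0.6357 -0.1658  0.1047] [93. 93. 89.]
0.11 19 [ 0.646  -0.1551  0.1116] [90. 90. 86.]
0.12 19 [ 0.6461 -0.155   0.12  ] [87. 87. 84.]
0.13 27 [ 0.6461 -0.156   0.1298] [86. 86. 83.]
0.14 23 [ 0.6451 -0.1556  0.1403] [87. 81. 78.]
0.15 13 [ 0.6423 -0.1536  0.15  ] [82. 60. 58.]
0.16 23 [ 0.6389 -0.1527  0.1598] [87. 53. 52.]
0.17 24 [ 0.6392 -0.1507  0.1701] [87. 53. 51.]
```

View pics/e_side.png

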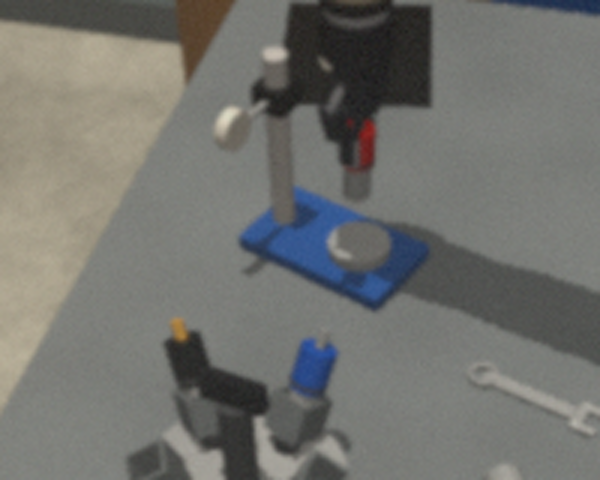

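Call:
{"name": "apply_moves", "arguments": {"deltas": [[0,-1,10,0,0,0,0],[0,0,15,0,0,0,0],[0,0,15,0,0,0,0],[0,0,10,0,0,0,0],[0,0,7,0,0,0,0],[0,0,4,0,0,0,0],[0,0,2,0,0,0,0],[0,0,1,0,0,0,0],[0,0,0,0,0,0,0],[0,0,0,0,0,0,0]]}}

```text
clock: 19.45
ee_pos: [0.6468, -0.1692, 0.093]
orientation: [-3.142, 0.002, 2.968]
wrist_force: [0.6, 0.6, -4.8]
opening: 0.402
grip_force: 71.1
```

Call:
{"name": "apply_moves", "arguments": {"deltas": [[0,0,1,0,0,0,0],[0,0,0.5,0,0,0,0],[0,0,0.5,0,0,0,0],[0,0,0.5,0,0,0,0],[0,0,0.5,0,0,0,0],[0,0,0.5,0,0,0,0],[0,0,0.5,0,0,0,0],[0,0,0,0,0,0,0],[0,0,0,0,0,0,0],[0,0,0,0,0,0,0]]}}

```text
clock: 20.45
ee_pos: [0.6465, -0.1691, 0.0885]
orientation: [-3.142, 0.001, 2.968]
wrist_force: [0.1, 0.1, -4.4]
opening: 0.406
grip_force: 71.1
```

Call:
{"name": "apply_moves", "arguments": {"deltas": [[0,0,0.4,0,0,0,0],[0,0,0.4,0,0,0,0],[0,0,0.4,0,0,0,0],[0,0,0.4,0,0,0,0],[0,0,0.4,0,0,0,0],[0,0,0,0,0,0,0],[0,0,0,0,0,0,0],[0,0,0,0,0,0,0],[0,0,0,0,0,0,0],[0,0,0,0,0,0,0]]}}

```text
clock: 21.45
ee_pos: [0.6466, -0.1691, 0.0866]
orientation: [-3.142, 0.001, 2.968]
wrist_force: [-0.3, 0.0, -3.3]
opening: 0.404
grip_force: 71.1
```

Call:
{"name": "apply_moves", "arguments": {"deltas": [[0,0,0.3,0,0,0,0],[0,0,0.3,0,0,0,0],[0,0,0.3,0,0,0,0],[0,0,0.3,0,0,0,0],[0,0,0,0,0,0,0],[0,0,0,0,0,0,0],[0,0,0,0,0,0,0],[0,0,0,0,0,0,0],[0,0,0,0,0,0,0],[0,0,0,0,0,0,0]]}}

```text
clock: 22.45
ee_pos: [0.647, -0.1692, 0.0864]
orientation: [-3.142, 0.003, 2.968]
wrist_force: [-1.2, 0.9, 4.9]
opening: 0.407
grip_force: 71.9
```

Contact is at TCP z = 0.0865, with the pad taking about 9 N. I'll ease off slightly and open slowly.

Call:
{"name": "apply_moves", "arguments": {"deltas": [[0,0,-0.4,0,0,0,0.3],[0,0,-0.3,0,0,0,0.38],[0,0,0,0,0,0,0.41],[0,0,0,0,0,0,0.43],[0,0,0,0,0,0,0.46],[0,0,0,0,0,0,0.5],[0,0,0,0,0,0,0.55],[0,0,0,0,0,0,0.65],[0,0,0,0,0,0,0.75],[0,0,0,0,0,0,0.8]], "grip_force": 20}}

```text
clock: 23.45
ee_pos: [0.6465, -0.1691, 0.086]
orientation: [-3.142, 0.001, 2.968]
wrist_force: [-0.2, -0.6, -0.4]
opening: 0.802
grip_force: 0.0
```

Call:
{"name": "apply_moves", "arguments": {"deltas": [[0,0,0,0,0,0,0.8],[0,0,-5,0,0,0,0.8],[0,0,-10,0,0,0,0.8],[0,0,-15,0,0,0,0.8],[0,0,-20,0,0,0,0.8],[0,0,-25,0,0,0,0.8],[0,0,-25,0,0,0,0.8],[0,0,-25,0,0,0,0.8],[0,0,-25,0,0,0,0.8],[0,0,-10,0,0,0,0.8]]}}

```text
clock: 24.45
ee_pos: [0.6471, -0.1693, 0.2499]
orientation: [-3.141, 0.006, 2.968]
wrist_force: [0.2, 0.3, -0.0]
opening: 0.799
grip_force: 0.0
```

Call:
{"name": "apply_moves", "arguments": {"deltas": [[25,0,0,0,0,0,0.8],[35,0,0,0,0,0,0.8],[35,0,0,0,0,0,0.8],[35,0,0,0,0,0,0.8],[35,0,0,0,0,0,0.8],[35,0,0,0,0,0,0.8],[35,0,0,0,0,0,0.8],[25,0,0,0,0,0,0.8],[10,0,0,0,0,0,0.8],[0,0,0,0,0,0,0.8]]}}

```text
clock: 25.45
ee_pos: [0.3799, -0.1223, 0.2462]
orientation: [-3.141, 0.002, 2.967]
wrist_force: [0.9, 0.1, -0.1]
opening: 0.802
grip_force: 0.0
```

```bash
python3 look.py f; python3 - <<'E'
from h import *
for n in("top","side"):
    c=np.load(n+".npy",allow_pickle=True).item(); P,u,v=pts(c)
    for lo,hi in((.05,.075),(.085,.115),(.124,.145)):
        k=(np.hypot(P[:,0]-.646,P[:,1]+.169)<.04)&(P[:,2]>lo)&(P[:,2]<hi); print(n,lo,k.sum(),P[k].mean(0) if k.any() else 0)
a=np.vstack([cv2.resize(cv2.imread(f"pics/f_{n}.png"),(500,300)) for n in("top","side")]); cv2.imwrite("pics/f.png",a)
E
```

```text
top red (np.int64(0), 0, 0) yel (np.int64(175), array([0.5492, 0.2145, 0.0122]), np.float64(170.2)) bar ((0.6680240035057068, 0.1936669945716858), (0.014241177588701248, 0.06477832049131393), 80.36193084716797)
side red (np.int64(0), 0, 0) yel (np.int64(145), array([0.5494, 0.2167, 0.0113]), np.float64(169.2)) bar ((0.6681805849075317, 0.19525326788425446), (0.018348194658756256, 0.06433866173028946), 81.52328491210938)
top 0.05 28 [ 0.64046056 -0.15628569  0.05873328]
top 0.085 72 [ 0.63944367 -0.15546563  0.09910466]
top 0.124 46 [ 0.64768489 -0.16587541  0.13442312]
side 0.05 50 [ 0.64670195 -0.15619011  0.06190328]
side 0.085 81 [ 0.64638866 -0.1538251   0.09984892]
side 0.124 20 [ 0.64679543 -0.16361395  0.13328367]
```

View pics/f.png

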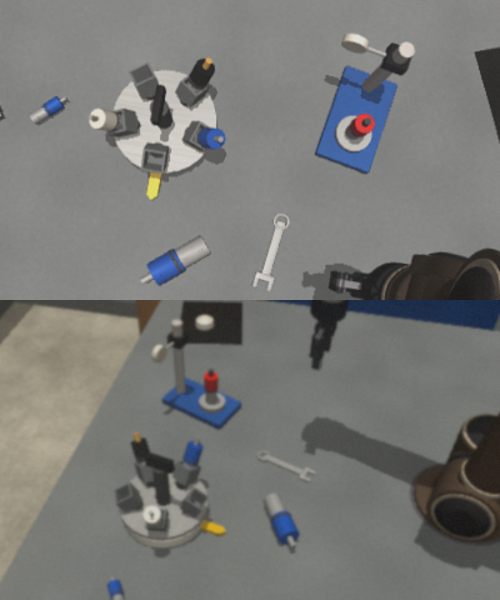

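The red tool stands upright on the pad at about (362, 125) in the top view. The empty red pocket lines up with the pointer, and the other tools and the wrench haven't moved.

```bash
python3 -c "
from rig import env
print(env.close_job())"
```

```text
the job is handed in; nothing more can be done
None
```

The job is handed in at about 25.5 s on the robot's clock: the last pictures show the red pocket lined up with the pointer to within about 1 degree, the red tool standing upright in the middle of the pad, and the other tools and the wrench left in place.

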